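# Lay the exhaust flanges into their matching nests

## Robot

A 6-joint arm with a two-finger parallel gripper is mounted at the origin on the work surface. World frame = base frame: x ahead of the robot, y to its left, z up, the work surface at z = 0. Lengths are in m, angles in rad, forces in N, time in s.
With the tool pointing down it reaches from about 0.3 to 0.875 m from the base axis. Payload 4.2 kg.
Tool frame: the origin (TCP) lies at the very end of the fingers, on their centre line; the grasp point (between the pads) lies 19 mm behind it (r.hold_point_z is the distance from the TCP to the grasp point, in m); z points along the fingers, y is the line along which they close (so a half turn about z gives the same grasp; the last joint's range is limited). The gripper opens to 85 mm and grips with 20 to 120 N. Pads are 22 mm wide; open, the fingers measure 114 mm over their backs; the gripper's body (76 mm by 85 mm) begins 54 mm behind the grasp point. The pads swing forward as they close: fully open they stand 13 mm farther back than shut.
Start: joints at [-1.302, 0.32, 1.565, -0, 1.257, -0.02], TCP at [0.164, -0.551, 0.208] pointing down, gripper open.
Joint ranges: [-3.11, 3.11], [-0.84, 2.01], [0.21, 2.61], [-1.34, 4.49], [0.05, 2.63], [-2.56, 2.56]. Speed limits (rad/s): [2.57, 2.57, 3.14, 3.14, 3.14, 3.14].

## Interface

Orientations are given as a 3x3 rotation matrix whose columns are the frame's x, y, z axes.
In Python, from station import r, viewer, nets gives the robot as it stands. The module is installed in compiled form; this text tells all that it offers.
- The arm moves only by the tool drive_tool, never from a script. Its argument "commands" is text: rows parted by semicolons, each of 6 numbers parted by spaces: the shift along the tool's x, y, z in units of 50 mm (1.0 is 50 mm), then the turn, a rotation vector about the tool's x, y, z in units of 8 degrees (1.0 is 8 degrees). In form: x y z ax ay az; .... A call has 1 to 8 rows; each row is the pose to reach, as a shift and turn from the pose commanded when the call began, along the tool's axes at that moment; what a row does not reach only later rows make up. A row lasts 1/10 s, in which the tool goes at most 50 mm and 8.59 degrees, less where a joint would pass 70% of its speed; a pose out of reach is approached as far as the arm can. A call with a gripper value outside its range is refused whole. "fingers" is the closure, from 0 (fully open) to 1 (shut), set as the call begins (left out, the last holds). The fingers move at their own pace and stop on an object; "newtons" is the grip in N (left out, the last holds). Time passes only in rows, so rows that repeat a pose let the fingers close. It gives the time, the measured TCP pose, the force, the opening and the grip force at its end, in the units of the state.
- r.get_state(): the state, without advancing time (a new reading comes with each control period).
- viewer.read_camera(name): name is "side" or "top" or "wrist"; returns (picture, depth): 400x640x3 uint8, red, green, blue; 400x640 float32, m along the optical axis (not along the pixel's ray), 0 where there is no reading.
- viewer.get_calibration(name): a dict with "fx", "fy", "cx", "cy" (pixels), "world_from_camera" (4x4, takes a point from camera to world coordinates). Camera axes: x right, y up, looking along -z (the intrinsics and any distortion apply to the point x, -y, -z); pixel columns grow to the right and rows downward; lengths in m; the calibration is good to about 2 mm. The wrist camera is an equidistant fisheye: a pixel r from the principal point sees the ray r / f radians off the axis. A picture is of the moment at which its call begins: read the wrist's pose just before it. get_calibration takes no time and is no camera call; for the wrist camera it gives the pose at the moment of the call.
- r.job_done(): hands the job in; it is judged then, once.
Trained networks look in the newest picture that a camera, given by its name, has taken for a name from the list of things; names that differ only in an ending like _2 or _b are one class to them, and where a whole thing is asked for, a point or a joint stands for the part that bears it (a point fixed in the world has none). Each returns a list of dicts, best first, with "confidence" (0 to 1); they miss things now and then, are a little off and sometimes report something else, mostly with a low value. They report only what shows in the picture. A call takes as long as a camera call. They do not tell look-alikes from the thing itself.
- nets.boxes_of(camera, query): "point" ([row, column] as shares, 0 to 1, of the picture: columns of its width, rows of its height, amid what is visible of it).
- nets.landmark_of(camera, query): "point" ([row, column] as shares, 0 to 1, of the picture: columns of its width, rows of its height: a listed point, or the origin of a listed thing).
The state is a dict: "time_s": time; "q": joint angles; "joint_vel": joint speeds; "joint_torque": joint torques, N m; "position": TCP position; "tcp_rot": TCP orientation; "ft_force": force on the tool from outside, world axes, zero at the start; "torque": the same for the moment, N m; "opening": finger opening in m; "gripper_force": force on a finger pad.
Only numpy, scipy, OpenCV 4.12 (cv2) and the standard library are available. Lean on these libraries where they do the work, as an engineer would, in place of code of your own. Each camera call takes 0.05 s, during which the arm holds its last target. There are 200 camera calls.

## Task

Put each of the four loose exhaust flanges into the nest whose outline matches its plate (square, round, triangle, diamond), turned so that it lies flat on the nest's floor inside the rim with its pipe stub upright. Set them down rather than drop them, let go of them all, and leave the spray can and the wrench where they are.

Things in the scene. Friction and masses are not known exactly. Their poses are not given: they have to be found in the camera images.
- square_flange_center (a point): Loose bare-steel exhaust flange, 0.25 to 0.51 kg, lying flat. Its 8 mm plate is square, 76 x 76 mm, sides along its x and y axes (same every quarter turn). An upright pipe stub, 42 mm outside, 3.5 mm wall, stands at its centre: grip it. 50 mm tall in all; the point is on the stub's axis, 25 mm above the underside; z up
- round_flange_center (a point): Loose bare-steel exhaust flange, 0.25 to 0.51 kg, lying flat. Its 8 mm plate is round, 80 mm diameter (its turn does not matter). An upright pipe stub, 42 mm outside, 3.5 mm wall, stands at its centre: grip it. 50 mm tall in all; the point is on the stub's axis, 25 mm above the underside; z up
- triangle_flange_center (a point): Loose bare-steel exhaust flange, 0.25 to 0.51 kg, lying flat. Its 8 mm plate is a rounded triangle, corners along +x and at 120 and 240 degrees from it reaching 51 mm from the centre, sides 32 mm from the centre (same every third turn). An upright pipe stub, 42 mm outside, 3.5 mm wall, stands at its centre: grip it. 50 mm tall in all; the point is on the stub's axis, 25 mm above the underside; z up
- diamond_flange_center (a point): Loose bare-steel exhaust flange, 0.25 to 0.51 kg, lying flat. Its 8 mm plate is a rounded diamond, 104 mm long along x, 60 mm wide along y (same every half turn). An upright pipe stub, 42 mm outside, 3.5 mm wall, stands at its centre: grip it. 50 mm tall in all; the point is on the stub's axis, 25 mm above the underside; z up
- square_nest_floor (a point): Fixed nest: black board 5 mm thick with a white rim, 6 mm wide, rising 8 mm above the board, 8 mm clear all round its flange. Outline: square, 92 x 92 mm inside, sides along its x and y axes; board 108 x 108 mm. The point is the outline's centre on the board's top, 5 mm above the bench; z up; axes match the flange's
- round_nest_floor (a point): Fixed nest: black board 5 mm thick with a white rim, 6 mm wide, rising 8 mm above the board, 8 mm clear all round its flange. Outline: round (12-sided), 96 mm across inside; board 112 x 112 mm. The point is the outline's centre on the board's top, 5 mm above the bench; z up; axes match the flange's
- triangle_nest_floor (a point): Fixed nest: black board 5 mm thick with a white rim, 6 mm wide, rising 8 mm above the board, 8 mm clear all round its flange. Outline: triangle with cut corners along +x and at 120 and 240 degrees from it, 59 mm from the centre, sides 40 mm from it; board x -47 to +67, y +-61 mm. The point is the outline's centre on the board's top, 5 mm above the bench; z up; axes match the flange's
- diamond_nest_floor (a point): Fixed nest: black board 5 mm thick with a white rim, 6 mm wide, rising 8 mm above the board, 8 mm clear all round its flange. Outline: diamond with cut ends, 120 mm long inside along x, 76 mm wide along y; board 134 x 92 mm. The point is the outline's centre on the board's top, 5 mm above the bench; z up; axes match the flange's
- spray_can_mid (a point): A bystander: grey spray can standing on the bench at the left of the work, 60 mm diameter, 170 mm tall; this point is half-way up its axis
- wrench: A bystander: steel wrench lying on the bench at the right of the work, about 180 mm long along its x axis; the origin lies near its middle, underneath
Things that resemble listed ones, but are neither listed nor needed, are in the scene too. Leave any yellow look-alike of the part that bears square_flange_center alone.

How it is judged:
By the outcome, as a careful person would: the job done as asked, in the order asked, and still so for the second after the job is handed in, with the robot touching nothing.
It also fails if it takes over 93 s, if anything falls off the work surface, if the arm or the gripper's body presses on something with over 40 N, if the wrist force passes 120 N, or if a joint passes its speed limit or range.

## Working session

There is one attempt and no reset: what is moved stays moved. The work goes in short steps, Python scripts to look and compute and a tool call to move; the robot and the scene stay as the last step left them, time stands still between calls to the robot, and variables do not carry over. Pictures are saved under pics/ and viewed, at most 14 in all, crops included, and the job is handed in when it is done.

Besides the shell and the picture viewer there is one more tool, called after "Request:" as name(argument=value, ...) on one line, values as JSON. drive_tool: Moves the arm, as the interface text tells. Its arguments: {"type":"object","properties":{"commands":{"type":"string"},"fingers":{"type":"number"},"newtons":{"type":"number"}},"required":["commands"]}

```bash
mkdir -p pics; ls
python3 - <<'E'
from station import r, viewer, nets
import cv2,numpy as np
for c in ("top","side"):
    p,d=viewer.read_camera(c); cv2.imwrite(f"pics/{c}0.png",p[:,:,::-1]); np.savez(f"{c}0.npz",p=p,d=d)
    k=viewer.get_calibration(c); print(c,k)
    for n in "square_flange_center round_flange_center triangle_flange_center diamond_flange_center square_nest_floor round_nest_floor triangle_nest_floor diamond_nest_floor".split():
        print(n,[(round(float(o["confidence"]),2),round(o["point"][0]*400),round(o["point"][1]*640)) for o in nets.landmark_of(c,n)])
E
```

```text
pics
top {'fx': 395.0020762307883, 'fy': 395.0020762307883, 'cx': 323.68280987004374, 'cy': 197.83641044748956, 'world_from_camera': array([[-1.10030936e-03,  9.98704967e-01, -5.08643076e-02,
         5.16944265e-01],
       [-9.99760725e-01, -2.20984629e-03, -2.17625765e-02,
        -1.13355292e-02],
       [-2.18467955e-02,  5.08281915e-02,  9.98468433e-01,
         1.46519117e+00],
       [ 0.00000000e+00,  0.00000000e+00,  0.00000000e+00,
         1.00000000e+00]])}
square_flange_center [(0.89, 181, 396), (0.8, 150, 329)]
round_flange_center [(0.68, 233, 258)]
triangle_flange_center [(0.67, 188, 255)]
diamond_flange_center [(0.7, 182, 356)]
square_nest_floor [(0.93, 235, 358)]
round_nest_floor []
triangle_nest_floor [(0.71, 233, 403)]
diamond_nest_floor [(0.94, 185, 304)]
side {'fx': 406.8835074539666, 'fy': 406.8835074539666, 'cx': 320.1913532434485, 'cy': 202.8974062129854, 'world_from_camera': array([[-0.85502374,  0.38206298, -0.35065977,  0.13122477],
       [-0.51830285, -0.60712522,  0.60229654,  0.83497736],
       [ 0.01722082,  0.6967258 ,  0.71713081,  1.10070486],
       [ 0.        ,  0.        ,  0.        ,  1.        ]])}
square_flange_center [(0.89, 202, 287), (0.81, 178, 351)]
round_flange_center [(0.71, 297, 323)]
triangle_flange_center [(0.75, 272, 268)]
diamond_flange_center [(0.8, 201, 328)]
square_nest_floor [(0.75, 225, 375)]
round_nest_floor [(0.8, 259, 352)]
triangle_nest_floor [(0.85, 194, 391)]
diamond_nest_floor [(0.96, 239, 297), (0.64, 298, 316)]
```

Run:
```python
import cv2
a=cv2.imread("pics/top0.png")[120:270,220:440]; cv2.imwrite("pics/top0c.png",cv2.resize(a,None,fx=3.6,fy=3.6,interpolation=cv2.INTER_CUBIC))
```

```text
(no output)
```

View pics/side0.png

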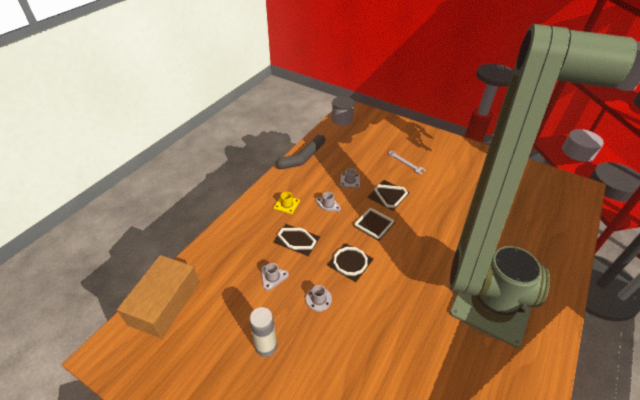

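View pics/top0c.png

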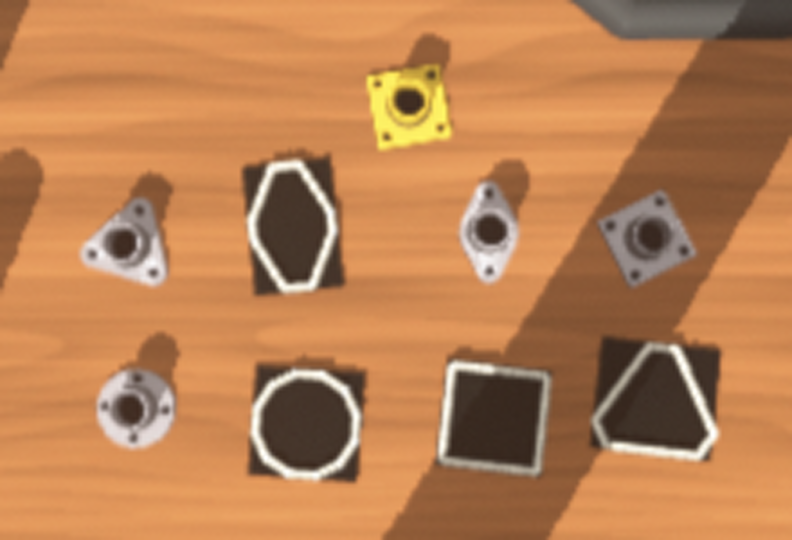

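The crop (×3.6 from top (220,120)) and side view agree. Candidates for the square flange are the steel one at top (400,185) and the yellow look-alike at (334,148), which I will leave. The other flanges are diamond (356,183), triangle (254,187) and round (257,233). The nests are diamond (301,183), round (305,237), square (357,236) and triangle (402,232). The steel square in the crop is clearly grey, so I choose it.

```bash
cat > seg.py <<'E'
import numpy as np, cv2
from station import viewer
S=0.5e-3; X0,X1,Y0,Y1=0.25,0.75,-0.40,0.35   # rectified area
F={'square':(400,185,4),'round':(257,233,0),'triangle':(254,187,3),'diamond':(356,183,2)}
N={'square':(357,236,4),'round':(305,237,0),'triangle':(402,232,3),'diamond':(301,183,2)}
K=viewer.get_calibration("top"); T=K["world_from_camera"]
def proj(P):
    q=(np.asarray(P)-T[:3,3])@T[:3,:3]
    return np.stack([K["cx"]+K["fx"]*q[...,0]/-q[...,2],K["cy"]-K["fy"]*q[...,1]/-q[...,2]],-1)
def unproj(u,v,z):
    d=T[:3,:3]@np.array([(u-K["cx"])/K["fx"],-(v-K["cy"])/K["fy"],-1]); return T[:3,3]+d*(z-T[2,3])/d[2]
def rect(img,c,z,h=0.075):
    n=int(2*h/S); g=(np.arange(n)+.5)*S-h
    gx,gy=np.meshgrid(g,g)            # col = +x, row = +y
    uv=proj(np.stack([c[0]+gx,c[1]+gy,np.full_like(gx,z)],-1)).astype(np.float32)
    return cv2.remap(img,uv[...,0],uv[...,1],cv2.INTER_CUBIC),gx,gy
def fit(img,u,v,n,kind):
    z=0.008 if kind=='F' else 0.013
    c=unproj(u,v,z)[:2]
    for _ in range(2):
        im,gx,gy=rect(img,c,z); hsv=cv2.cvtColor(im,cv2.COLOR_RGB2HSV)
        if kind=='F': m=(hsv[...,1]<75)
        else:
            b=im.min(-1).astype(float); t,_=cv2.threshold(im.min(-1),0,255,cv2.THRESH_OTSU); m=(b>90)&(hsv[...,1]<90)
        cs,_=cv2.findContours(m.astype(np.uint8),cv2.RETR_EXTERNAL,cv2.CHAIN_APPROX_NONE)
        k=max(cs,key=lambda k:cv2.contourArea(cv2.convexHull(k)))
        f=np.zeros(m.shape,np.uint8); cv2.drawContours(f,[cv2.convexHull(k)],-1,1,-1)
        w=f>0; d=np.array([gx[w].mean(),gy[w].mean()]); c=c+d
    a=0
    if n:
        zz=(gx[w]-d[0])+1j*(gy[w]-d[1]); a=np.degrees(np.angle((zz**n).sum()))/n
        if n==4: a=(a+45)%90
    vis=im.copy(); cv2.drawContours(vis,[cv2.convexHull(k)],-1,(0,255,0),1)
    return c,a,w.sum()*S*S*1e6,vis
E
python3 - <<'E'
from seg import *
img=np.load("top0.npz")["p"]; rows=[]
for kind,D in (('F',F),('N',N)):
    vs=[]
    for k,(u,v,n) in D.items():
        c,a,A,vis=fit(img,u,v,n,kind); print(kind,k,c.round(4),round(a,1),round(A)); vs.append(cv2.resize(vis,(200,200)))
    rows.append(np.hstack(vs))
cv2.imwrite("pics/fit.png",np.vstack(rows)[:,:,::-1])
E
```

```text
F square [ 0.6351 -0.2582] 26.6 5792
F round [0.4617 0.2657] 0 5078
F triangle [0.6289 0.2741] -17.1 5169
F diamond [ 0.642  -0.0964] 0.8 4288
N square [ 0.4524 -0.1004] 83.0 11663
N round [0.4458 0.0909] 0 10510
N triangle [ 0.4619 -0.2659] -7.2 10634
N diamond [0.6482 0.1053] 6.4 9653
```

View pics/fit.png

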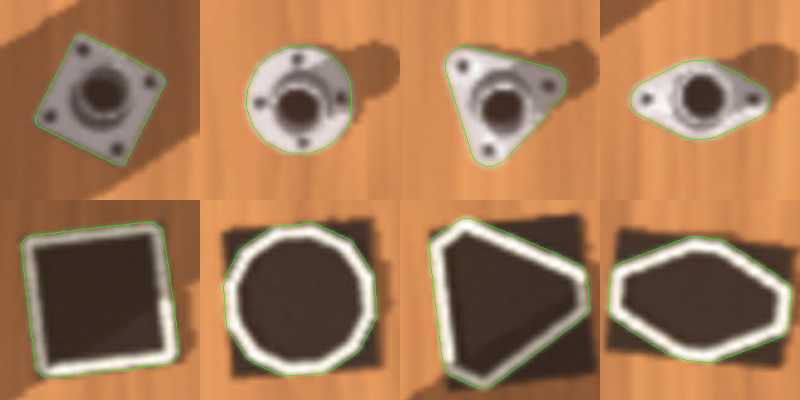

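```bash
cat > d.py <<'E'
import sys,numpy as np
from station import r
from scipy.spatial.transform import Rotation as Ro
def delta(x,y,z,yaw=None):
    """units row to reach TCP (x,y,z), pointing down, with the tool's x axis at yaw (deg)"""
    s=r.get_state(); R=np.array(s["tcp_rot"]); p=np.array(s["position"])
    if yaw is None: yaw=np.degrees(np.arctan2(R[1,0],R[0,0]))
    c,q=np.cos(np.radians(yaw)),np.sin(np.radians(yaw))
    G=np.array([[c,q,0],[q,-c,0],[0,0,-1]])
    return np.r_[R.T@(np.array([x,y,z])-p)/.05, np.degrees(Ro.from_matrix(R.T@G).as_rotvec())/8]
if __name__=="__main__":
    s=r.get_state(); R=np.array(s["tcp_rot"]); print("t",s["time_s"],"p",np.round(s["position"],4),"yaw",round(np.degrees(np.arctan2(R[1,0],R[0,0])),2),"open",s["opening"],"F",np.round(s["ft_force"],1))
    for a in sys.argv[1:]: print(a,np.round(delta(*map(float,a.split(","))),3))
E
python3 d.py 0.635,-0.258,0.12 0.635,-0.258,0.12,0
```

```text
t 0.9 p [ 0.1638 -0.5512  0.2078] yaw 16.55 open 0.08524517276312493 F [ 0.1 -0.7 -0.1]
0.635,-0.258,0.12 [ 1.0705e+01 -2.9370e+00  1.7550e+00  1.0000e-03  0.0000e+00  0.0000e+00]
0.635,-0.258,0.12,0 [ 1.0705e+01 -2.9370e+00  1.7550e+00  1.0000e-03 -0.0000e+00  2.0690e+00]
```

Request:
drive_tool(commands="0.95 -0.26 0 0 0 0; 1.9 -0.52 0 0 0 0; 2.85 -0.78 0.1 0 0 0; 3.8 -1.04 0.25 0 0 0; 4.75 -1.3 0.4 0 0 0; 5.7 -1.56 0.55 0 0 0; 6.65 -1.82 0.7 0 0 0; 7.6 -2.08 0.85 0 0 0", fingers=0, newtons=50)

```text
time_s: 1.7
position: [0.5, -0.342, 0.1651]
tcp_rot: [[0.959, 0.285, 0.0], [0.285, -0.959, -0.0], [0.0, 0.001, -1.0]]
ft_force: [-0.6, -0.1, 0.5]
opening: 0.0853
gripper_force: 0.0
```

Request:
drive_tool(commands="0.9 -0.25 0.1 0 0 0; 1.8 -0.5 0.2 0 0 0; 2.6 -0.7 0.3 0 0 0; 3.1 -0.86 0.4 0 0 0; 3.1 -0.86 0.4 0 0 0; 3.1 -0.86 0.4 0 0 0")

```text
time_s: 2.3
position: [0.6347, -0.2576, 0.1447]
tcp_rot: [[0.958, 0.286, -0.001], [0.286, -0.958, -0.0], [-0.001, -0.0, -1.0]]
ft_force: [0.0, 0.1, -0.6]
opening: 0.0855
gripper_force: 0.0
```

```bash
python3 - <<'E'
from station import r,viewer
import cv2,numpy as np
s=r.get_state(); print(s["time_s"],s["position"],s["ft_force"])
K=viewer.get_calibration("wrist"); p,d=viewer.read_camera("wrist"); np.savez("w1.npz",p=p,d=d,**K); cv2.imwrite("pics/w1.png",p[:,:,::-1]); print(K)
E
python3 d.py 0.635,-0.258,0.018
```

```text
2.3 [ 0.63468213 -0.25757461  0.14465665] [ 0.0317035   0.1486722  -0.56662747]
{'fx': 309.70691628693146, 'fy': 309.70691628693146, 'cx': 322.1390389389003, 'cy': 197.01351269691742, 'world_from_camera': array([[ 2.86094055e-01,  9.23800044e-01,  2.54447777e-01,
         6.98669255e-01],
       [-9.58201539e-01,  2.75807048e-01,  7.60281751e-02,
        -2.38753874e-01],
       [ 5.63411099e-05, -2.65563461e-01,  9.64093380e-01,
         3.10949638e-01],
       [ 0.00000000e+00,  0.00000000e+00,  0.00000000e+00,
         1.00000000e+00]])}
t 2.35 p [ 0.6342 -0.2582  0.1451] yaw 16.55 open 0.08549668906736485 F [ 0.4 -0.3  0.8]
0.635,-0.258,0.018 [0.019 0.    2.542 0.    0.007 0.   ]
```

View pics/w1.png

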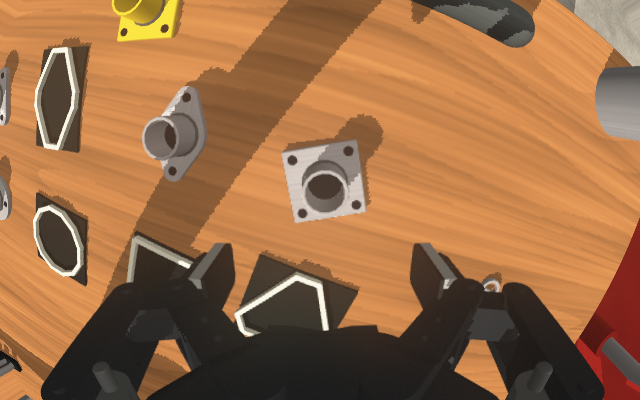

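The wrist view shows the steel square at (325,182), roughly centred between the fingers. I'll cross-check its position and the nests' from this view.

```bash
cat >> seg.py <<'E'
def use_wrist(K_):
    """make rect()/fit start from the fisheye camera"""
    global proj
    Tw=K_["world_from_camera"]
    def proj(P):
        q=(np.asarray(P)-Tw[:3,3])@Tw[:3,:3]; x,y,z=q[...,0],-q[...,1],-q[...,2]
        h=np.hypot(x,y)+1e-12; th=np.arctan2(h,z)
        return np.stack([K_["cx"]+K_["fx"]*th*x/h,K_["cy"]+K_["fy"]*th*y/h],-1)
E
python3 - <<'E'
import seg; from seg import *
Z=np.load("w1.npz"); use_wrist(Z)
def look(k,kind,z):
    u,v,n=(F if kind=='F' else N)[k]
    c,a,A,vis=fit(Z["p"],u,v,n,kind); print(kind,k,c.round(4),round(a,1),round(A)); return vis
vs=[]
for k,kind in (('square','F'),('diamond','F'),('diamond','N')):
    vs.append(look(k,kind,0))
cv2.imwrite("pics/wf.png",np.hstack([cv2.resize(v,(260,260)) for v in vs])[:,:,::-1])
E
```

```text
F square [ 0.6344 -0.2604] 26.1 5778
F diamond [ 0.6396 -0.0944] -10.3 5367
N diamond [0.6476 0.1004] 5.6 9787
```

View pics/wf.png

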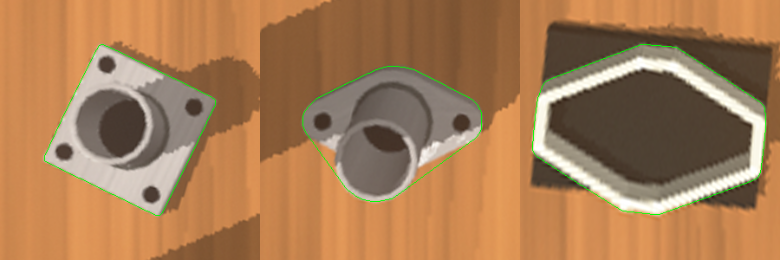

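Request:
drive_tool(commands="0.01 0.025 0.8 0 0 0; 0.01 0.025 1.6 0 0 0; 0.01 0.025 2.1 0 0 0; 0.01 0.025 2.4 0 0 0; 0.01 0.025 2.54 0 0 0; 0.01 0.025 2.54 0 0 0")

```text
time_s: 2.95
position: [0.6353, -0.2596, 0.0184]
tcp_rot: [[0.959, 0.284, -0.0], [0.284, -0.959, -0.0], [-0.0, 0.0, -1.0]]
ft_force: [-0.1, -1.0, 0.2]
opening: 0.0852
gripper_force: 0.0
```

Request:
drive_tool(commands="0 0 0 0 0 0; 0 0 0 0 0 0; 0 0 0 0 0 0; 0 0 0 0 0 0; 0 0 0 0 0 0; 0 0 0 0 0 0; 0 0 0 0 0 0; 0 0 0 0 0 0", fingers=1, newtons=50)

```text
time_s: 3.75
position: [0.6364, -0.2595, 0.0201]
tcp_rot: [[0.959, 0.285, 0.002], [0.285, -0.959, -0.002], [0.002, 0.002, -1.0]]
ft_force: [-1.0, -0.5, 4.8]
opening: 0.0389
gripper_force: 49.6
```

```bash
python3 d.py 0.4524,-0.1004,0.1,-17.1
```

```text
t 3.75 p [ 0.6364 -0.2595  0.0201] yaw 16.55 open 0.03888875812817506 F [-1.  -0.5  4.8]
0.4524,-0.1004,0.1,-17.1 [-2.617 -4.095 -1.611  0.012 -0.018  4.207]
```

Opening of 38.9 mm is a little under the 42 mm stub. I'll lift a little and check.

Request:
drive_tool(commands="0 0 -0.2 0 0 0; 0 0 -0.6 0 0 0; 0 0 -1.1 0 0 0; 0 0 -1.6 0 0 0; 0 0 -1.6 0 0 0; 0 0 -1.6 0 0 0")

```text
time_s: 4.35
position: [0.6352, -0.2587, 0.0978]
tcp_rot: [[0.959, 0.285, -0.001], [0.285, -0.959, 0.0], [-0.001, -0.0, -1.0]]
ft_force: [-0.4, -0.3, -3.3]
opening: 0.0385
gripper_force: 51.0
```

```bash
python3 - <<'E'
from station import r,viewer
import cv2,numpy as np
p,d=viewer.read_camera("wrist"); q,_=viewer.read_camera("side"); print(p.shape)
a=cv2.resize(p[130:330,180:480],(450,300)); b=cv2.resize(q[140:240,280:430],(450,300)); cv2.imwrite("pics/g1.png",np.vstack([a,b])[:,:,::-1])
E
python3 d.py 0.4524,-0.1004,0.1,-17.1
```

```text
(400, 640, 3)
t 4.45 p [ 0.6342 -0.2584  0.0961] yaw 16.55 open 0.038610339530568985 F [ 0.4  0.3 -4.2]
0.4524,-0.1004,0.1,-17.1 [-2.586 -4.064 -0.06  -0.011  0.027  4.206]
```

View pics/g1.png

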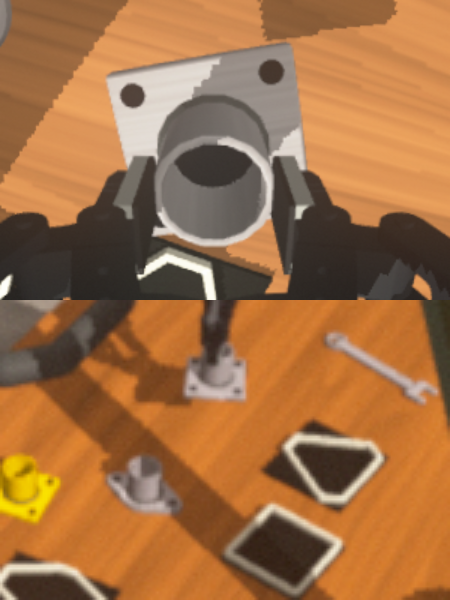

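The square flange hangs flat and upright in the pads. Carrying it to the square nest with a turn.

Request:
drive_tool(commands="-0.35 -0.55 0 0 0 0.6; -0.8 -1.25 -0.06 0 0 1.3; -1.25 -1.95 -0.06 0 0 2.0; -1.7 -2.65 -0.06 0 0 2.7; -2.15 -3.35 -0.06 0 0 3.4; -2.5 -3.9 -0.06 0 0 4.0; -2.59 -4.06 -0.06 0 0 4.2; -2.59 -4.06 -0.06 0 0 4.2")

```text
time_s: 5.25
position: [0.4513, -0.1, 0.1002]
tcp_rot: [[0.956, -0.292, -0.003], [-0.292, -0.956, 0.001], [-0.003, 0.0, -1.0]]
ft_force: [0.4, -0.7, -4.7]
opening: 0.0383
gripper_force: 51.3
```

Request:
drive_tool(commands="0 0 0 0 0 0; 0 0 0 0 0 0")

```text
time_s: 5.45
position: [0.4545, -0.1018, 0.1009]
tcp_rot: [[0.956, -0.293, 0.0], [-0.293, -0.956, -0.0], [0.0, 0.0, -1.0]]
ft_force: [-0.2, -0.3, -3.9]
opening: 0.0389
gripper_force: 51.3
```

```bash
cat > held.py <<'E'
import numpy as np,cv2,sys
from station import r,viewer
from scipy.optimize import least_squares
import seg
def ring(save=None):
    s=r.get_state(); tcp=np.array(s["position"]); R=np.array(s["tcp_rot"]); K=viewer.get_calibration("wrist"); p,d=viewer.read_camera("wrist")
    v,u=np.mgrid[:400,:640]; x=(u-K["cx"])/K["fx"]; y=(v-K["cy"])/K["fy"]; th=np.hypot(x,y)+1e-9
    zf=d.astype(float); h=np.tan(th)*zf/th; T=K["world_from_camera"]
    P=np.stack([x*h,-y*h,-zf],-1)@T[:3,:3].T+T[:3,3]
    Q=(P-tcp)@R                      # in tool frame
    near=(np.hypot(Q[...,0],Q[...,1])<.035)&(d>0)
    zt=Q[...,2][near]; 
    stub=near&(np.hypot(Q[...,0],Q[...,1])<.03)&(np.abs(Q[...,1])<.019)
    zs=np.sort(Q[...,2][stub]); top=zs[20]
    m=stub&(Q[...,2]<top+.003)
    q=Q[m][:,:2]
    f=least_squares(lambda c:np.hypot(q[:,0]-c[0],q[:,1]-c[1])-.01925,[0,0],loss="soft_l1",f_scale=.001).x
    print("ring top tool z",round(top*1e3,1),"pts",m.sum(),"ring centre tool x,y mm",(f*1e3).round(1),"world",(tcp+R@np.array([*f,0])).round(4))
    if save: cv2.imwrite(save,p[:,:,::-1])
    return f,p,K
if __name__=="__main__": ring(*sys.argv[1:])
E
python3 held.py pics/h1.png; python3 d.py 0.4524,-0.1004,0.024,-17.1
```

```text
ring top tool z -127.8 pts 1400 ring centre tool x,y mm [3.7 0.3] world [ 0.458  -0.1032  0.1009]
t 5.5 p [ 0.4544 -0.1019  0.1009] yaw -17.07 open 0.03867507674644345 F [-0.4 -0.4 -4.5]
0.4524,-0.1004,0.024,-17.1 [-4.700e-02 -1.700e-02  1.538e+00  1.000e-03 -1.000e-03  4.000e-03]
```

View pics/h1.png

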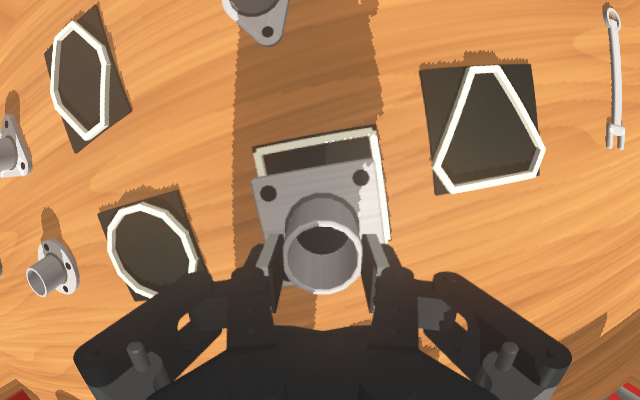

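The flange hangs over the square nest, nearly aligned with its rim. My ring finder picked up the gripper body, so I'll fix that.

```bash
sed -i 's/&(d>0)/\&(d>0)\&(Q[...,2]>-.045)/' held.py; python3 held.py; python3 d.py 0.4524,-0.1004,0.024,-17.1
```

```text
ring top tool z -43.7 pts 63 ring centre tool x,y mm [-0.2 -0.4] world [ 0.4543 -0.1014  0.1009]
t 5.55 p [ 0.4543 -0.1018  0.1009] yaw -17.07 open 0.03827316400742219 F [ 0.6  0.2 -4.2]
0.4524,-0.1004,0.024,-17.1 [-4.400e-02 -1.600e-02  1.539e+00  1.000e-03 -0.000e+00  4.000e-03]
```

```bash
sed -i 's/>-.045/>-.037/' held.py; python3 held.py
```

```text
ring top tool z -35.8 pts 46 ring centre tool x,y mm [ 0.7 -0.4] world [ 0.4551 -0.1016  0.1009]
```

```bash
sed -i 's/zs\[20\]/(lambda H:H[1][np.argmax(H[0])])(np.histogram(zs[zs<-.022],bins=np.arange(-.037,-.02,.001)))/; s/m=stub&(Q\[...,2\]<top+.003)/m=stub\&(abs(Q[...,2]-top)<.002)/' held.py; python3 held.py
```

```text
ring top tool z -30.0 pts 1463 ring centre tool x,y mm [-1.9  0.5] world [ 0.4522 -0.1016  0.101 ]
```

Request:
drive_tool(commands="0.01 -0.02 0.5 0 0 0; 0.01 -0.02 1.0 0 0 0; 0.01 -0.02 1.3 0 0 0; 0.01 -0.02 1.42 0 0 0; 0.01 -0.02 1.48 0 0 0; 0.01 -0.02 1.51 0 0 0; 0.01 -0.02 1.53 0 0 0; 0.01 -0.02 1.54 0 0 0")

```text
time_s: 6.45
position: [0.4552, -0.1006, 0.0252]
tcp_rot: [[0.956, -0.293, 0.002], [-0.293, -0.956, -0.0], [0.002, -0.0, -1.0]]
ft_force: [-1.4, 2.1, 2.7]
opening: 0.0388
gripper_force: 52.1
```

```bash
python3 d.py
python3 - <<'E'
from station import viewer
import cv2
q,_=viewer.read_camera("side");cv2.imwrite("pics/s1.png",cv2.resize(q[150:260,300:460],(800,550),interpolation=cv2.INTER_CUBIC)[:,:,::-1])
E
```

```text
t 6.45 p [ 0.4552 -0.1006  0.0252] yaw -17.06 open 0.038792504266094444 F [-1.4  2.1  2.7]
```

View pics/s1.png

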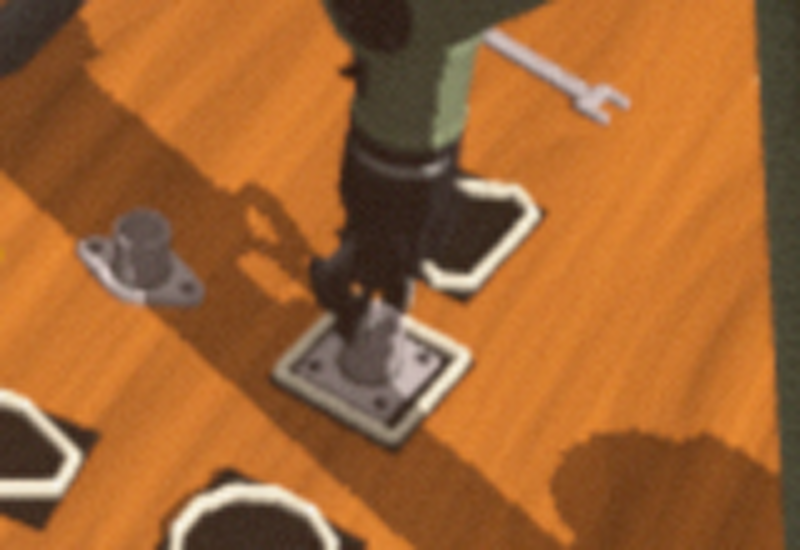

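The side view (pixel ~370,360 in the crop) shows the plate inside the square rim and flat, with a light contact of 2.7 N. Releasing.

Request:
drive_tool(commands="0 0 0 0 0 0; 0 0 0 0 0 0; 0 0 0 0 0 0; 0 0 0 0 0 0; 0 0 -0.1 0 0 0; 0 0 -0.6 0 0 0; 0 0 -1.4 0 0 0; 0 0 -2.2 0 0 0", fingers=0)

```text
time_s: 7.3
position: [0.4539, -0.1004, 0.1354]
tcp_rot: [[0.956, -0.293, -0.001], [-0.293, -0.956, 0.0], [-0.001, 0.0, -1.0]]
ft_force: [1.8, 0.1, 0.0]
opening: 0.0854
gripper_force: 0.0
```

```bash
python3 d.py 0.4617,0.2657,0.12,-17
```

```text
t 7.3 p [ 0.4539 -0.1004  0.1354] yaw -17.05 open 0.08540958079144405 F [1.8 0.1 0. ]
0.4617,0.2657,0.12,-17 [-1.997e+00 -7.045e+00  3.100e-01  1.000e-03  9.000e-03 -7.000e-03]
```

Request:
drive_tool(commands="-0.2 -0.75 0.1 0 0 0; -0.45 -1.6 0.1 0 0 0; -0.7 -2.5 0.1 0 0 0; -0.95 -3.4 0.1 0 0 0; -1.2 -4.3 0.1 0 0 0; -1.45 -5.2 0.1 0 0 0; -1.65 -5.8 0.1 0 0 0; -1.65 -5.8 0.1 0 0 0")

```text
time_s: 8.1
position: [0.4607, 0.2045, 0.1295]
tcp_rot: [[0.957, -0.289, 0.001], [-0.289, -0.957, 0.001], [0.001, -0.002, -1.0]]
ft_force: [-0.8, -0.6, -0.3]
opening: 0.0855
gripper_force: 0.0
```

```bash
python3 - <<'E'
from station import nets,r
import seg; from seg import *
for o in nets.landmark_of("top","spray_can_mid")[:2]: print(o["confidence"],unproj(o["point"][1]*640,o["point"][0]*400,.085).round(3))
K_=viewer.get_calibration("wrist"); p,d=viewer.read_camera("wrist"); 
c0=unproj(305,237,0.013)
use_wrist(K_)
for k,kind in (('round','F'),('triangle','F'),('round','N'),('diamond','N')):
    c,a,A,vis=fit(p,*(F if kind=='F' else N)[k],kind); print(kind,k,c.round(4),round(a,1),round(A))
E
python3 d.py 0.4617,0.2657,0.12,-17
```

```text
0.75 [0.506 0.463 0.085]
F round [0.4608 0.2639] 0 5078
F triangle [0.6664 0.262 ] 58.0 17616
N round [0.4446 0.0896] 0 9794
N diamond [0.602  0.1056] 67.7 2143
t 8.2 p [0.4603 0.2012 0.1292] yaw -16.95 open 0.08559633004015199 F [-0.5 -0.1 -0.3]
0.4617,0.2657,0.12,-17 [-0.348 -1.243  0.183  0.006  0.     0.007]
```

Request:
drive_tool(commands="-0.2 -0.7 0.2 0 0 0; -0.35 -1.2 0.5 0 0 0; -0.35 -1.2 1.0 0 0 0; -0.35 -1.2 1.6 0 0 0; -0.35 -1.2 2.0 0 0 0; -0.35 -1.2 2.15 0 0 0; -0.35 -1.2 2.2 0 0 0; -0.35 -1.2 2.2 0 0 0")

```text
time_s: 9.0
position: [0.4621, 0.263, 0.0198]
tcp_rot: [[0.956, -0.294, 0.001], [-0.294, -0.956, 0.0], [0.001, -0.001, -1.0]]
ft_force: [0.2, 0.0, -0.5]
opening: 0.0853
gripper_force: 0.0
```

Request:
drive_tool(commands="0 0 0 0 0 0; 0 0 0 0 0 0; 0 0 0 0 0 0; 0 0 0 0 0 0; 0 0 0 0 0 0; 0 0 0 0 0 0; 0 0 0 0 0 0; 0 0 0 0 0 0", fingers=1)

```text
time_s: 9.8
position: [0.462, 0.264, 0.0204]
tcp_rot: [[0.956, -0.293, 0.002], [-0.293, -0.956, 0.001], [0.001, -0.002, -1.0]]
ft_force: [-1.5, 0.5, 6.7]
opening: 0.0384
gripper_force: 49.4
```

Request:
drive_tool(commands="0 0 -0.2 0 0 0; 0 0 -0.6 0 0 0; 0 0 -1.1 0 0 0; 0 0 -1.6 0 0 0; 0 0 -1.6 0 0 0")

```text
time_s: 10.3
position: [0.4635, 0.2646, 0.1024]
tcp_rot: [[0.956, -0.293, 0.006], [-0.293, -0.956, 0.003], [0.005, -0.005, -1.0]]
ft_force: [0.1, -0.4, -3.1]
opening: 0.0389
gripper_force: 51.0
```

```bash
python3 held.py; python3 d.py 0.446,0.0905,0.1
```

```text
ring top tool z -30.0 pts 1392 ring centre tool x,y mm [-0.9  0.5] world [0.4625 0.2644 0.1024]
t 10.35 p [0.4621 0.2639 0.1003] yaw -17.05 open 0.038786846597286415 F [ 0.5 -0.3 -4.4]
0.446,0.0905,0.1 [ 7.08e-01  3.41e+00  1.00e-03 -1.50e-02 -1.70e-02  0.00e+00]
```

Request:
drive_tool(commands="0.1 0.5 0 0 0 0; 0.25 1.2 0 0 0 0; 0.4 1.9 0 0 0 0; 0.55 2.6 0 0 0 0; 0.65 3.1 0 0 0 0; 0.71 3.41 0 0 0 0; 0.71 3.41 0 0 0 0; 0.71 3.41 0.2 0 0 0")

```text
time_s: 11.15
position: [0.4458, 0.0902, 0.0888]
tcp_rot: [[0.956, -0.294, 0.001], [-0.294, -0.956, 0.001], [0.001, -0.001, -1.0]]
ft_force: [-0.2, 0.6, -3.5]
opening: 0.0387
gripper_force: 51.2
```

```bash
python3 held.py; python3 d.py 0.446,0.0905,0.0245
```

```text
ring top tool z -30.0 pts 1407 ring centre tool x,y mm [-0.9  0.4] world [0.4448 0.0901 0.0888]
t 11.2 p [0.4443 0.0903 0.0869] yaw -17.06 open 0.03866456108278432 F [ 0.2 -0.3 -5. ]
0.446,0.0905,0.0245 [ 0.034 -0.015  1.248  0.007  0.019  0.   ]
```

Request:
drive_tool(commands="0.02 0 0.4 0 0 0; 0.02 0 0.8 0 0 0; 0.02 0 1.05 0 0 0; 0.02 0 1.15 0 0 0; 0.02 0 1.2 0 0 0; 0.02 0 1.24 0 0 0; 0.02 0 1.27 0 0 0; 0.02 0 1.27 0 0 0")

```text
time_s: 12.0
position: [0.4466, 0.0899, 0.0259]
tcp_rot: [[0.956, -0.293, 0.001], [-0.293, -0.956, 0.0], [0.001, -0.0, -1.0]]
ft_force: [-1.4, -0.2, -3.1]
opening: 0.0383
gripper_force: 51.2
```

Still about 1 mm above the floor.

Request:
drive_tool(commands="0 0 0.015 0 0 0; 0 0 0.03 0 0 0; 0 0 0.03 0 0 0")

```text
time_s: 12.3
position: [0.4467, 0.0897, 0.0254]
tcp_rot: [[0.956, -0.293, 0.001], [-0.293, -0.956, 0.0], [0.001, -0.0, -1.0]]
ft_force: [-3.0, -1.9, 7.7]
opening: 0.0386
gripper_force: 52.4
```

Contact. Release and rise.

Request:
drive_tool(commands="0 0 0 0 0 0; 0 0 0 0 0 0; 0 0 0 0 0 0; 0 0 0 0 0 0; 0 0 -0.1 0 0 0; 0 0 -0.6 0 0 0; 0 0 -1.4 0 0 0; 0 0 -2.2 0 0 0", fingers=0)

```text
time_s: 13.1
position: [0.4458, 0.0897, 0.1354]
tcp_rot: [[0.956, -0.293, -0.001], [-0.293, -0.956, -0.0], [-0.001, 0.001, -1.0]]
ft_force: [0.2, -0.2, -0.2]
opening: 0.0851
gripper_force: 0.0
```

```bash
python3 d.py 0.6289,0.272,0.145,0
```

```text
t 13.1 p [0.4458 0.0897 0.1354] yaw -17.05 open 0.08510579856584356 F [ 0.2 -0.2 -0.2]
0.6289,0.272,0.145,0 [ 2.432e+00 -4.560e+00 -1.990e-01  4.000e-03  1.000e-02 -2.131e+00]
```

Request:
drive_tool(commands="0.4 -0.75 -0.2 0 0 0; 0.85 -1.6 -0.2 0 0 0; 1.25 -2.4 -0.2 0 0 0; 1.7 -3.2 -0.2 0 0 0; 2.1 -3.95 -0.2 0 0 0; 2.35 -4.4 -0.2 0 0 0; 2.43 -4.56 -0.2 0 0 0; 2.43 -4.56 -0.2 0 0 0")

```text
time_s: 13.9
position: [0.6293, 0.2725, 0.1436]
tcp_rot: [[0.956, -0.293, -0.001], [-0.293, -0.956, -0.001], [-0.001, 0.001, -1.0]]
ft_force: [-0.2, -0.3, -0.7]
opening: 0.0851
gripper_force: 0.0
```

```bash
cat > wl.py <<'E'
import sys; import seg; from seg import *
K_=viewer.get_calibration("wrist"); p,d=viewer.read_camera("wrist")
up=seg.unproj; use_wrist(K_)
for a in sys.argv[1:]:
    kind,k=a[0],a[1:]; c,an,A,vis=fit(p,*(F if kind=='F' else N)[k],kind); print(a,c.round(4),round(an,1),round(A))
    cv2.imwrite("pics/last.png",vis[:,:,::-1])
E
python3 wl.py Ftriangle; python3 d.py 0.6289,0.272,0.019
```

```text
Ftriangle [0.6275 0.2726] -17.0 5126
t 13.95 p [0.6286 0.2716 0.1438] yaw -17.04 open 0.08539206537917625 F [-0.8 -0.2 -0.4]
0.6289,0.272,0.019 [ 0.005 -0.013  2.497  0.01   0.008  0.   ]
```

Request:
drive_tool(commands="-0.02 -0.02 0.8 0 0 0; -0.02 -0.02 1.6 0 0 0; -0.02 -0.02 2.1 0 0 0; -0.02 -0.02 2.4 0 0 0; -0.02 -0.02 2.5 0 0 0; -0.02 -0.02 2.5 0 0 0")

```text
time_s: 14.55
position: [0.6287, 0.2729, 0.0197]
tcp_rot: [[0.956, -0.294, 0.0], [-0.294, -0.956, -0.0], [0.0, -0.0, -1.0]]
ft_force: [-0.6, 0.7, 0.6]
opening: 0.0852
gripper_force: 0.0
```

Request:
drive_tool(commands="0 0 0 0 0 0; 0 0 0 0 0 0; 0 0 0 0 0 0; 0 0 0 0 0 0; 0 0 0 0 0 0; 0 0 0 0 0 0; 0 0 0 0 0 0; 0 0 0 0 0 0", fingers=1)

```text
time_s: 15.35
position: [0.6292, 0.2732, 0.0211]
tcp_rot: [[0.956, -0.293, 0.002], [-0.293, -0.956, -0.0], [0.002, -0.0, -1.0]]
ft_force: [-1.7, -1.3, 5.5]
opening: 0.0383
gripper_force: 49.4
```

Request:
drive_tool(commands="0 0 -0.2 0 0 0; 0 0 -0.6 0 0 0; 0 0 -1.2 0 0 0; 0 0 -1.9 0 0 0; 0 0 -2.2 0 0 0; 0 0 -2.2 0 0 0")

```text
time_s: 15.95
position: [0.6301, 0.2741, 0.1325]
tcp_rot: [[0.956, -0.293, 0.006], [-0.293, -0.956, 0.002], [0.005, -0.004, -1.0]]
ft_force: [0.2, -0.4, -3.0]
opening: 0.0383
gripper_force: 50.8
```

```bash
python3 held.py; python3 d.py 0.4625,-0.266,0.13,-7.1
```

```text
ring top tool z -29.0 pts 1439 ring centre tool x,y mm [-0.5  0.4] world [0.6295 0.2739 0.1325]
t 16.0 p [0.629  0.2736 0.1302] yaw -17.05 open 0.038157900684119735 F [ 0.2  0.1 -3.1]
0.4625,-0.266,0.13,-7.1 [-1.9000e-02  1.1293e+01 -1.0000e-02 -8.0000e-03 -1.1000e-02 -1.2440e+00]
```

Request:
drive_tool(commands="0 0.5 0 0 0 0; 0 1.3 0 0 0 -0.2; 0 2.1 0 0 0 -0.4; 0 2.9 0 0 0 -0.6; 0 3.7 0 0 0 -0.8; 0 4.5 0 0 0 -1.0; 0 5.3 0 0 0 -1.2; 0 6.0 0 0 0 -1.24")

```text
time_s: 16.8
position: [0.5384, -0.0151, 0.1273]
tcp_rot: [[0.992, -0.124, -0.004], [-0.124, -0.992, -0.0], [-0.004, 0.001, -1.0]]
ft_force: [0.2, -0.6, -3.8]
opening: 0.0382
gripper_force: 50.9
```

```bash
python3 d.py 0.4625,-0.266,0.13,-7.1
```

```text
t 16.8 p [ 0.5384 -0.0151  0.1273] yaw -7.11 open 0.038178716220722234 F [ 0.2 -0.6 -3.8]
0.4625,-0.266,0.13,-7.1 [-8.850e-01  5.168e+00 -4.700e-02  5.000e-03  3.000e-02 -2.000e-03]
```

Request:
drive_tool(commands="-0.12 0.7 -0.04 0 0 0; -0.27 1.55 -0.04 0 0 0; -0.42 2.4 -0.04 0 0 0; -0.57 3.3 -0.04 0 0 0; -0.72 4.2 -0.04 0 0 0; -0.85 4.9 -0.04 0 0 0; -0.88 5.18 -0.04 0 0 0; -0.88 5.18 0.3 0 0 0")

```text
time_s: 17.6
position: [0.4652, -0.2673, 0.1145]
tcp_rot: [[0.992, -0.127, 0.002], [-0.127, -0.992, -0.002], [0.003, 0.001, -1.0]]
ft_force: [1.3, 0.4, -2.5]
opening: 0.0385
gripper_force: 51.1
```

Request:
drive_tool(commands="0 0 0.3 0 0 0; 0 0 0.5 0 0 0; 0 0 0.5 0 0 0")

```text
time_s: 17.9
position: [0.4635, -0.2635, 0.087]
tcp_rot: [[0.992, -0.124, -0.004], [-0.124, -0.992, 0.003], [-0.005, -0.002, -1.0]]
ft_force: [-0.4, -0.0, -3.3]
opening: 0.0387
gripper_force: 51.1
```

```bash
python3 held.py pics/h3.png; python3 d.py 0.4625,-0.266,0.026,-7.1
python3 - <<'E'
import cv2; a=cv2.imread("pics/h3.png"); cv2.imwrite("pics/h3c.png",cv2.resize(a[100:320,160:480],(640,440)))
E
```

```text
ring top tool z -29.0 pts 1435 ring centre tool x,y mm [-0.6  0.4] world [ 0.4629 -0.2639  0.087 ]
t 17.95 p [ 0.4644 -0.2641  0.0881] yaw -7.1 open 0.03805226126403891 F [-0.  -0.5 -3.8]
0.4625,-0.266,0.026,-7.1 [-0.029  0.045  1.243 -0.009  0.018  0.   ]
```

View pics/h3c.png

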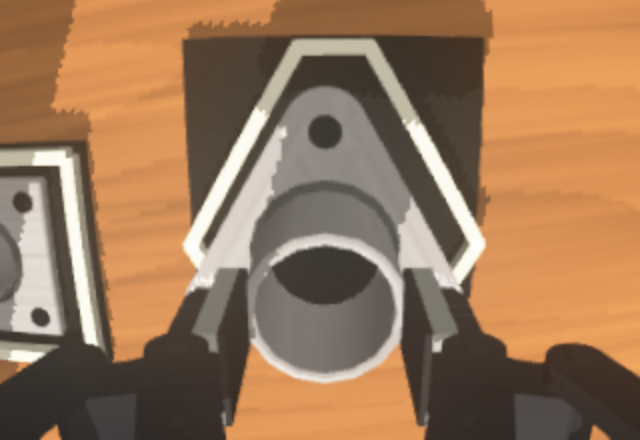

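The triangle's orientation matches the nest. The gap is narrower on the left (rim corner ~190,240) than on the right (~470,240), so I'll shift slightly right while lowering.

Request:
drive_tool(commands="-0.02 0.06 0.4 0 0 0; -0.02 0.06 0.7 0 0 0; -0.02 0.06 0.95 0 0 0; -0.02 0.06 1.1 0 0 0; -0.02 0.06 1.18 0 0 0; -0.02 0.06 1.22 0 0 0; -0.02 0.06 1.24 0 0 0; -0.02 0.06 1.24 0 0 0")

```text
time_s: 18.75
position: [0.4638, -0.268, 0.0276]
tcp_rot: [[0.992, -0.124, 0.001], [-0.124, -0.992, -0.001], [0.001, 0.0, -1.0]]
ft_force: [0.0, 1.0, -3.1]
opening: 0.038
gripper_force: 51.1
```

Request:
drive_tool(commands="0 0 0.02 0 0 0; 0 0 0.02 0 0 0")

```text
time_s: 18.95
position: [0.4636, -0.2679, 0.0264]
tcp_rot: [[0.992, -0.124, 0.0], [-0.124, -0.992, -0.0], [0.0, 0.0, -1.0]]
ft_force: [0.1, -0.1, -2.6]
opening: 0.038
gripper_force: 51.1
```

Request:
drive_tool(commands="0 0 0.01 0 0 0; 0 0 0.02 0 0 0; 0 0 0.02 0 0 0")

```text
time_s: 19.25
position: [0.4637, -0.2678, 0.0261]
tcp_rot: [[0.992, -0.124, 0.001], [-0.124, -0.992, -0.0], [0.001, 0.0, -1.0]]
ft_force: [-1.2, 1.2, 5.2]
opening: 0.0378
gripper_force: 52.1
```

Request:
drive_tool(commands="0 0 0 0 0 0; 0 0 0 0 0 0; 0 0 0 0 0 0; 0 0 0 0 0 0; 0 0 -0.1 0 0 0; 0 0 -0.6 0 0 0; 0 0 -1.4 0 0 0; 0 0 -2.2 0 0 0", fingers=0)

```text
time_s: 20.05
position: [0.4631, -0.2676, 0.1363]
tcp_rot: [[0.992, -0.124, -0.001], [-0.124, -0.992, 0.001], [-0.001, -0.0, -1.0]]
ft_force: [0.6, -1.0, 0.5]
opening: 0.0855
gripper_force: 0.0
```

```bash
python3 d.py 0.641,-0.0965,0.145
```

```text
t 20.05 p [ 0.4631 -0.2676  0.1363] yaw -7.13 open 0.08547346591584956 F [ 0.6 -1.   0.5]
0.641,-0.0965,0.145 [ 3.105e+00 -3.838e+00 -1.750e-01 -3.000e-03  8.000e-03 -0.000e+00]
```

Request:
drive_tool(commands="0.5 -0.62 -0.17 0 0 0; 1.05 -1.3 -0.17 0 0 0; 1.6 -2.0 -0.17 0 0 0; 2.15 -2.66 -0.17 0 0 0; 2.65 -3.28 -0.17 0 0 0; 3.0 -3.7 -0.17 0 0 0; 3.1 -3.84 -0.17 0 0 0; 3.1 -3.84 -0.17 0 0 0")

```text
time_s: 20.85
position: [0.6414, -0.0959, 0.1435]
tcp_rot: [[0.992, -0.123, -0.001], [-0.123, -0.992, -0.0], [-0.001, 0.0, -1.0]]
ft_force: [-0.0, -0.3, 0.3]
opening: 0.0854
gripper_force: 0.0
```

```bash
python3 wl.py Fdiamond; python3 d.py 0.641,-0.0965,0.019
```

```text
Fdiamond [ 0.641  -0.0989] 0.6 4179
t 20.9 p [ 0.6406 -0.0968  0.1436] yaw -7.1 open 0.08552190036378965 F [-0.6 -0.4 -0.7]
0.641,-0.0965,0.019 [ 0.01  -0.009  2.491  0.005  0.007  0.   ]
```

Request:
drive_tool(commands="0 0.03 0.8 0 0 0; 0 0.03 1.6 0 0 0; 0 0.03 2.1 0 0 0; 0 0.03 2.4 0 0 0; 0 0.03 2.49 0 0 0; 0 0.03 2.49 0 0 0")

```text
time_s: 21.5
position: [0.6401, -0.0991, 0.0192]
tcp_rot: [[0.992, -0.125, -0.001], [-0.125, -0.992, -0.0], [-0.001, 0.0, -1.0]]
ft_force: [1.1, -0.9, 0.7]
opening: 0.0855
gripper_force: 0.0
```

Request:
drive_tool(commands="0 0 0 0 0 0; 0 0 0 0 0 0; 0 0 0 0 0 0; 0 0 0 0 0 0; 0 0 0 0 0 0; 0 0 0 0 0 0; 0 0 0 0 0 0; 0 0 0 0 0 0", fingers=1)

```text
time_s: 22.3
position: [0.6415, -0.0985, 0.021]
tcp_rot: [[0.992, -0.124, 0.002], [-0.124, -0.992, -0.001], [0.002, 0.001, -1.0]]
ft_force: [-1.8, -0.1, 5.3]
opening: 0.0385
gripper_force: 49.4
```

Request:
drive_tool(commands="0 0 -0.2 0 0 0; 0 0 -0.6 0 0 0; 0 0 -1.1 0 0 0; 0 0 -1.6 0 0 0; 0 0 -1.6 0 0 0")

```text
time_s: 22.8
position: [0.6434, -0.0983, 0.1032]
tcp_rot: [[0.992, -0.124, 0.008], [-0.124, -0.992, -0.001], [0.008, 0.0, -1.0]]
ft_force: [1.3, -0.4, -2.5]
opening: 0.0386
gripper_force: 50.8
```

```bash
python3 held.py; python3 d.py 0.648,0.104,0.095,-1.5
```

```text
ring top tool z -29.0 pts 1470 ring centre tool x,y mm [-0.1  0.4] world [ 0.6433 -0.0987  0.1032]
t 22.85 p [ 0.642  -0.0981  0.1008] yaw -7.12 open 0.0383061866528959 F [-0.1 -0.1 -3.2]
0.648,0.104,0.095,-1.5 [-3.830e-01 -4.025e+00  1.140e-01  2.000e-03 -2.700e-02 -7.030e-01]
```

Request:
drive_tool(commands="-0.05 -0.5 0 0 0 -0.2; -0.12 -1.3 0 0 0 -0.5; -0.2 -2.1 0 0 0 -0.7; -0.28 -2.9 0 0 0 -0.7; -0.34 -3.6 0 0 0 -0.7; -0.38 -3.95 0 0 0 -0.7; -0.38 -4.03 0.1 0 0 -0.7; -0.38 -4.03 0.25 0 0 -0.7")

```text
time_s: 23.65
position: [0.6468, 0.104, 0.0856]
tcp_rot: [[1.0, -0.026, -0.001], [-0.026, -1.0, -0.001], [-0.001, 0.001, -1.0]]
ft_force: [-0.2, -0.8, -2.8]
opening: 0.0382
gripper_force: 51.0
```

Request:
drive_tool(commands="0 0 0 0 0 0; 0 0 0 0 0 0")

```text
time_s: 23.85
position: [0.6468, 0.1026, 0.0859]
tcp_rot: [[1.0, -0.028, -0.002], [-0.028, -1.0, -0.001], [-0.002, 0.001, -1.0]]
ft_force: [0.2, 0.4, -2.7]
opening: 0.0383
gripper_force: 51.0
```

```bash
python3 held.py pics/h4.png; python3 d.py 0.648,0.104,0.026,-1.5
python3 - <<'E'
import cv2; a=cv2.imread("pics/h4.png"); cv2.imwrite("pics/h4c.png",cv2.resize(a[80:320,160:480],(640,480)))
E
```

```text
ring top tool z -29.0 pts 1471 ring centre tool x,y mm [-0.1  0.4] world [0.6467 0.1022 0.0859]
t 23.9 p [0.6471 0.1028 0.0864] yaw -1.63 open 0.03848820460217494 F [ 0.  -0.8 -3.6]
0.648,0.104,0.026,-1.5 [ 0.017 -0.026  1.208  0.004  0.004 -0.016]
```

View pics/h4c.png

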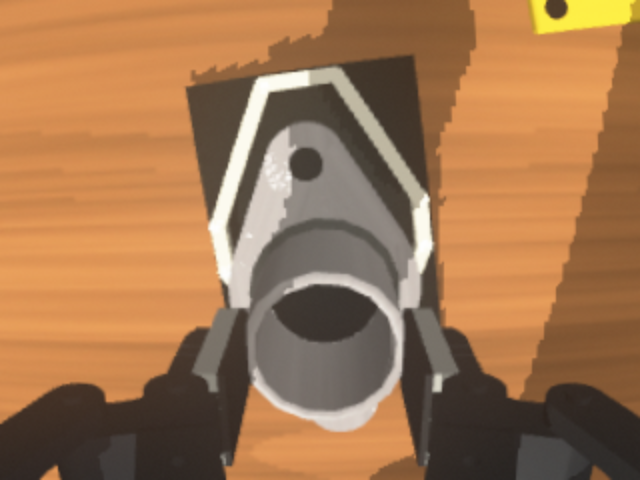

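The diamond's long axis is aligned with the nest rim and roughly centred. Lowering.

Request:
drive_tool(commands="0.01 -0.02 0.4 0 0 0; 0.01 -0.02 0.7 0 0 0; 0.01 -0.02 0.95 0 0 0; 0.01 -0.02 1.1 0 0 0; 0.01 -0.02 1.16 0 0 0; 0.01 -0.02 1.19 0 0 0; 0.01 -0.02 1.2 0 0 0; 0.01 -0.02 1.2 0 0 0")

```text
time_s: 24.7
position: [0.6481, 0.1053, 0.0273]
tcp_rot: [[1.0, -0.027, 0.001], [-0.027, -1.0, 0.0], [0.001, -0.0, -1.0]]
ft_force: [-1.5, 1.0, -3.0]
opening: 0.0383
gripper_force: 51.0
```

Request:
drive_tool(commands="0 0 0.01 0 0 0; 0 0 0.02 0 0 0; 0 0 0.02 0 0 0")

```text
time_s: 25.0
position: [0.6479, 0.1053, 0.0262]
tcp_rot: [[1.0, -0.027, 0.001], [-0.027, -1.0, 0.0], [0.001, -0.0, -1.0]]
ft_force: [-0.5, -0.0, -1.3]
opening: 0.0382
gripper_force: 51.2
```

Request:
drive_tool(commands="0 0 0.01 0 0 0; 0 0 0.015 0 0 0; 0 0 0.015 0 0 0")

```text
time_s: 25.3
position: [0.6479, 0.1055, 0.026]
tcp_rot: [[1.0, -0.027, 0.001], [-0.027, -1.0, 0.0], [0.001, -0.0, -1.0]]
ft_force: [-2.7, 1.4, 5.1]
opening: 0.0384
gripper_force: 52.0
```

Request:
drive_tool(commands="0 0 0 0 0 0; 0 0 0 0 0 0; 0 0 0 0 0 0; 0 0 0 0 0 0; 0 0 -0.1 0 0 0; 0 0 -0.6 0 0 0; 0 0 -1.4 0 0 0; 0 0 -2.2 0 0 0", fingers=0)

```text
time_s: 26.1
position: [0.6473, 0.1052, 0.1359]
tcp_rot: [[1.0, -0.027, -0.001], [-0.027, -1.0, -0.0], [-0.001, 0.0, -1.0]]
ft_force: [0.9, -0.1, -0.2]
opening: 0.0852
gripper_force: 0.0
```

Request:
drive_tool(commands="-0.7 0 -0.7 0 0 0; -1.4 0 -1.4 0 0 0; -2.1 0 -2.1 0 0 0; -2.8 0 -2.8 0 0 0; -3.5 0 -3 0 0 0; -4.2 0 -3 0 0 0; -4.6 0 -3 0 0 0; -4.6 0 -3 0 0 0")

```text
time_s: 26.9
position: [0.4155, 0.1113, 0.286]
tcp_rot: [[1.0, -0.026, 0.001], [-0.026, -1.0, 0.0], [0.001, -0.0, -1.0]]
ft_force: [0.4, 0.3, 0.3]
opening: 0.0853
gripper_force: 0.0
```

Run:
```python
from station import viewer
import cv2,numpy as np
q,_=viewer.read_camera("side");p,_=viewer.read_camera("top")
a=cv2.resize(q[150:310,230:450],(770,560),interpolation=cv2.INTER_CUBIC)
cv2.imwrite("pics/endS.png",a[:,:,::-1])
cv2.imwrite("pics/endT.png",cv2.resize(p[130:270,230:440],(798,532),interpolation=cv2.INTER_CUBIC)[:,:,::-1])
```

```text
(no output)
```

View pics/endS.png

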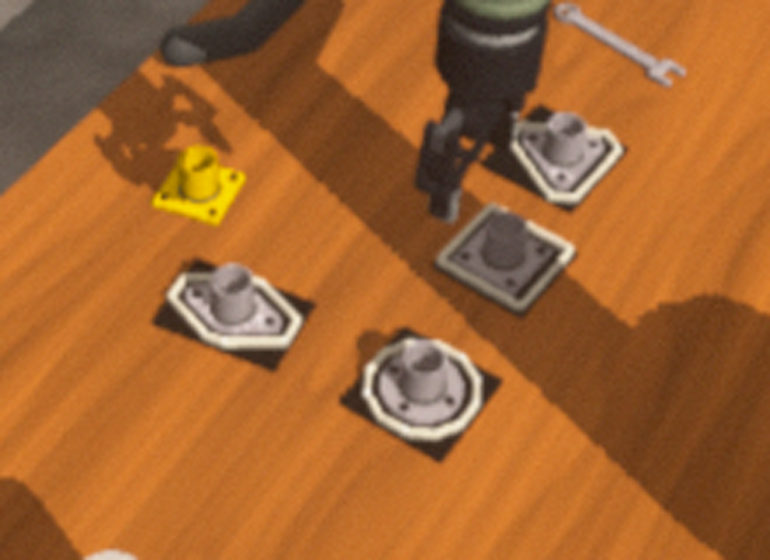

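View pics/endT.png

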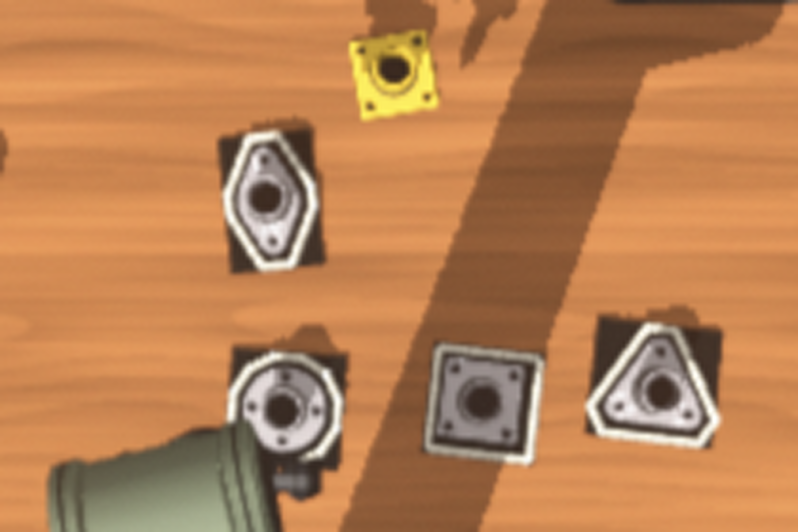

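Both views show all four flanges flat inside their matching rims with stubs upright: diamond (265,198), round (283,408), square (482,402) and triangle (660,388) in the top crop. The yellow one is where it was.

```bash
python3 -c "
from station import r
print(r.job_done())"
```

```text
the job is handed in; nothing more can be done
None
```

All four flanges are set down flat in their matching nests, stubs upright and released, and the job was handed in at about 27 s; I didn't touch the spray can, the wrench or the yellow look-alike.

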